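# Show a brim template's label to the bench lamp

## Robot

A 6-joint arm with a two-finger parallel gripper is mounted at the origin on the work surface. World frame = base frame: x ahead of the robot, y to its left, z up, the work surface at z = 0. Lengths are in m, angles in rad, forces in N, time in s.
With the tool pointing down it reaches from about 0.25 to 0.725 m from the base axis. Payload 4 kg.
Tool frame: the origin (TCP) lies on the centre line of the jaws, within the pads' length; the fingertips stand 17 mm ahead of it and the grasp point (between the pads) lies 2 mm behind it; z points along the fingers, y is the line along which they close (so a half turn about z gives the same grasp; the last joint's range is limited). The gripper opens to 85 mm and grips with 20 to 120 N. Pads are 22 mm wide; open, the fingers measure 114 mm over their backs; the gripper's body (76 mm by 85 mm) begins 54 mm behind the grasp point. The pads swing forward as they close: fully open they stand 13 mm farther back than shut.
Start: joints at [1.124, 0.241, 0.005, 1.335, 0, 1.571], TCP at [0.216, 0.451, 0.248] pointing down, gripper open.
Joint ranges: [-2.72, 2.72], [-1.05, 1.87], [-1.09, 1.28], [-1.99, 2.15], [-1.42, 1.44], [-3.14, 3.14]. Speed limits (rad/s): [2.79, 2.79, 3.14, 3.14, 3.14, 3.14].

## Interface

Orientations are given as a unit quaternion [x, y, z, w].
In Python, from workcell import bot, camera, get_calibration gives the robot as it stands.
- The arm moves only by the tool apply_moves, never from a script. Its argument "steps" is a list of rows, each a list of 3 entries, a list of its own where there are three numbers: the shift along the tool's x, y, z as a fraction of full scale, then the turn, a rotation vector about the tool's x, y, z as a fraction of full scale, then the opening, from 0 (shut) to 1 (fully open). A call has exactly 8 rows; each row shifts and turns the commanded pose from where the row before left it, along the tool's axes as they then stand; what a row does not reach is not made up. Full scale, the value 1, is 20 cm for a shift and pi rad for a turn. A row lasts 1/12 s, in which the tool goes at most 41.7 mm and 7.16 degrees, less where a joint would pass 70% of its speed; a pose out of reach is approached as far as the arm can. A call with a number of a shift or a turn outside -1 to 1 is refused whole. A call with a gripper value outside its range is refused whole. The fingers move at their own pace and stop on an object; the grip force is fixed at half the most. Time passes only in rows, so rows that do not move let the fingers close, or fill a call up. It gives the time, the measured TCP pose, the force, the opening and the grip force at its end, in the units of the state.
- bot.get_obs(): the state, without advancing time (a new reading comes with each control period).
- camera(name): name is "scene" or "top"; returns (picture, depth): 384x512x3 uint8, red, green, blue; 384x512 float32, m along the optical axis (not along the pixel's ray), 0 where there is no reading.
- get_calibration(name): a dict with "fov_y" (degrees; the focal length in pixels is half the picture's height over the tangent of half this angle, whatever the lens; pixels are square), "cx", "cy" (the principal point, pixels), "rvec" (rotation vector, rad) and "tvec" (3), from world to camera coordinates, as OpenCV has them. Camera axes: x right, y down, z forward; pixel columns grow to the right and rows downward; lengths in m; the calibration is good to about 2 mm. A picture is of the moment at which its call begins. get_calibration takes no time and is no camera call.
- bot.job_done(): hands the job in; it is judged then, once.
The state is a dict: "clock": time; "joint_pos": joint angles; "joint_vel": joint speeds; "tau": joint torques, N m; "eef_pos": TCP position; "tool_rot": TCP orientation; "ft_force": force on the tool from outside, world axes, zero at the start; "ft_torque": the same for the moment, N m; "grip_width": finger opening in m; "grasp_force": force on a finger pad.
Only numpy, scipy, OpenCV 4.12 (cv2) and the standard library are available. Lean on these libraries where they do the work, as an engineer would, in place of code of your own. Each camera call takes 0.05 s, during which the arm holds its last target. There are 200 camera calls.

## Task

Lift the orange brim template out of its rack by its clear orange part, without fingering the frosted white end (the end with the notched corner) or disturbing the green template or the other things on the bench. Present it in the lamp's light to be read: label side up and facing squarely into the lamp, top edge still uppermost, the label in the middle of the beam about 18 cm from the shade's mouth, without bumping the lamp. Finish while still holding it there, steady and clear of everything else.

Things in the scene. Friction and masses are not known exactly. Their poses are not given: they have to be found in the camera images.
- template: The template to present: see-through orange plate 120 long, 65 high, 5 thick (mm), about 45 g, loose, standing on a long edge in one rack slot, lowest 18 mm in the slot. Origin: middle of its lower edge; x along its length to the frosted end, y out of the label face, z up to its top edge. Clear orange part: x = -60 to 25 mm; frosted: 25 to 60. Centre of mass near x = 0, z = 32 mm.
- template_frosted: The template's frosted white end (part of it, same origin and axes): 35 mm long, a 12 x 12 mm square notch cut from its top outer corner, an amber paper label with three dark lines on the y face only. Seen from the label side it is at the left, notch at top left; seen from the back, notch at top right. Fingers must not touch it.
- template_label (a point): Centre of the label on the orange template: at x = 42, y = 2.8, z = 29 mm in the template's frame. Axes as the template's (y points out of the label).
- template_notch (a point): Middle of the 12 mm corner notch of the orange template: at x = 54, y = 0, z = 59 mm in the template's frame.
- spare: A green template of the same shape, in the rack's other slot 56 mm away, facing the opposite way. Which slot holds which template varies. Leave it where it is.
- rack: Fixed beech block 150 x 110 x 26 mm, standing at any yaw. Origin: centre of its underside; z up. Two slots run along its x at y = +28 and -28 mm: 124 mm long, 8 mm wide, 18 mm deep (slot floor 8 mm above the bench).
- lamp: Fixed black bench lamp. Origin: the point on the bench straight below the middle of its beam; z up, x level towards the lamp. Its round foot (170 mm across, 28 mm high) is centred at x = 270, y = 60 mm; a twin-rod arm rises from there to an elbow at (270, 110, 300) mm and on to the back of the shade at about (235, 5, 475) mm.
- lamp_head: The lamp's conical black shade (part of the lamp). Origin: centre of its round mouth, 124 mm across, about 347 mm above the bench. z points from the light's target back into the shade, 45 degrees above level; the light shines along -z. The shade and its cap reach 165 mm from the mouth along z.
- lamp_spot (a point): The middle of the beam, 180 mm in front of the shade's mouth, 220 mm above the bench, in mid-air: the point where the label belongs. Axes as lamp_head: z points to the lamp, so a label squarely facing the lamp has the template's y along this z.
- pincushion: Loose red pincushion, 90 mm across, 60 mm high with its pins. Origin: centre of its underside.
- reel_blue: Loose blue thread reel, 32 mm across, 50 mm high. Origin: centre of its underside.
- reel_black: Loose black thread reel, 32 mm across, 50 mm high. Origin: centre of its underside.
- bead_jar: Loose jar 60 mm across, 75 mm high. Origin: centre of its underside.
- beeswax: Loose block of beeswax 50 x 35 x 18 mm. Origin: centre of its underside.
- shears: Loose tailor's shears lying flat, about 230 mm long, 95 mm wide over the black handles, 12 mm high. Origin: under the pivot; x points to the blade tips.

How it is judged:
By the outcome, as a careful person would: the job done as asked, in the order asked, and still so for the second after the job is handed in, while the arm keeps its last pose, push and grip.
It also fails if it takes over 32 s, if anything falls off the work surface, if the arm or the gripper's body presses on something with over 40 N, if the wrist force passes 120 N, or if a joint passes its speed limit or range.

## Working session

There is one attempt and no reset: what is moved stays moved. The work goes in short steps, Python scripts to look and compute and a tool call to move; the robot and the scene stay as the last step left them, time stands still between calls to the robot, and variables do not carry over. Pictures are saved under pics/ and viewed, at most 10 in all, crops included, and the job is handed in when it is done.

Besides the shell and the picture viewer there is one more tool, called after ">>>" by a JSON object that holds its "api" and its "payload", one argument or row to a line. apply_moves: Moves the arm, as the interface text tells. Its arguments: {"type":"object","properties":{"steps":{"type":"array"}},"required":["steps"]}

```bash
mkdir -p pics
cat > h.py <<'E'
import numpy as np, cv2
from scipy.spatial.transform import Rotation as R
from workcell import bot, camera, get_calibration
def cal(n):
    c=get_calibration(n); f=192/np.tan(np.radians(c['fov_y'])/2)
    return f,c['cx'],c['cy'],cv2.Rodrigues(np.array(c['rvec'],float))[0],np.array(c['tvec'],float)
def world(n,u,v,d):
    f,cx,cy,Rm,t=cal(n); p=np.array([(u-cx)/f*d,(v-cy)/f*d,d]); return Rm.T@(p-t)
def atz(n,u,v,z):
    f,cx,cy,Rm,t=cal(n); o=-Rm.T@t; r=Rm.T@np.array([(u-cx)/f,(v-cy)/f,1]); return o+r*(z-o[2])/r[2]
def proj(n,P):
    f,cx,cy,Rm,t=cal(n); q=np.atleast_2d(P)@Rm.T+t; return np.c_[q[:,0]/q[:,2]*f+cx,q[:,1]/q[:,2]*f+cy]
E
python3 - <<'E'
from h import *
for n in("scene","top"):
    p,d=camera(n); np.savez(n+'0.npz',p=p,d=d)
    cv2.imwrite(f'pics/{n}0.png',cv2.resize(p[...,::-1],(800,600),interpolation=cv2.INTER_CUBIC))
    f,cx,cy,Rm,t=cal(n); print(n,f,cx,cy,-Rm.T@t,Rm[2])
print(bot.get_obs())
E
```

```text
scene 346.80642911102484 250.00236028396094 192.01608213292968 [ 1.03503108 -0.89631783  0.9052881 ] [-0.39161932  0.72977405 -0.56041426]
top 401.6180774118468 256.1315103566838 200.60811580076302 [ 0.405836   -0.02006359  1.47318446] [ 0.13028934  0.0191484  -0.99129109]
{'clock': 0.1, 'joint_pos': array([1.12399086e+00, 2.41359583e-01, 3.84443874e-03, 1.33519973e+00,
       2.06738493e-05, 1.57077708e+00]), 'joint_vel': array([ 0.00141362, -0.00092511,  0.00288087,  0.00095563, -0.00127341,
        0.00175093]), 'tau': array([-7.14416074e-04, -3.73137510e+01,  2.53010523e+01,  1.08454502e-02,
       -5.96450172e-05, -4.28984421e-06]), 'eef_pos': array([0.21580459, 0.45043127, 0.24748545]), 'tool_rot': array([ 2.21539596e-01,  9.75150905e-01, -9.33141853e-04, -2.22615014e-04]), 'ft_force': array([-0.3493206 , -0.04352263, -0.05046898]), 'ft_torque': array([ 0.0055406 , -0.02978861, -0.05229556]), 'grasp_force': 0.0, 'grip_width': 0.08525589261485197}
```

View pics/scene0.png

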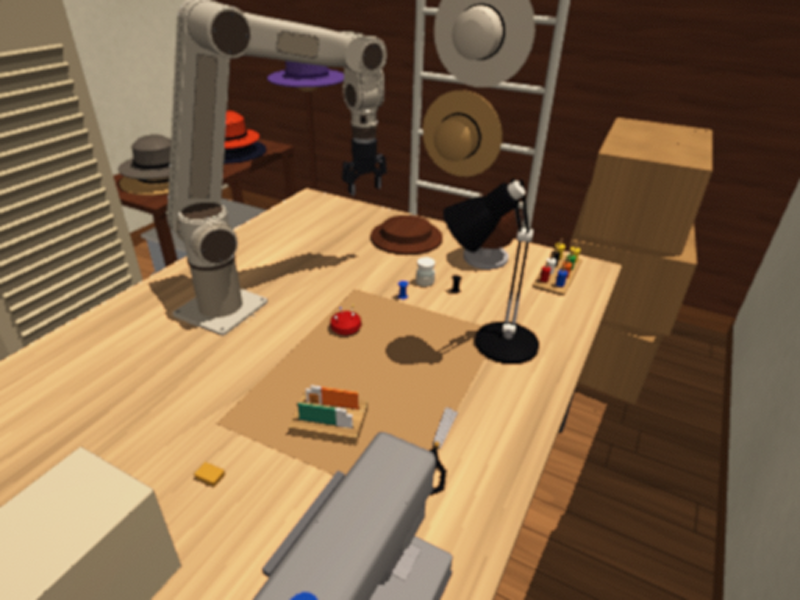

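View pics/top0.png

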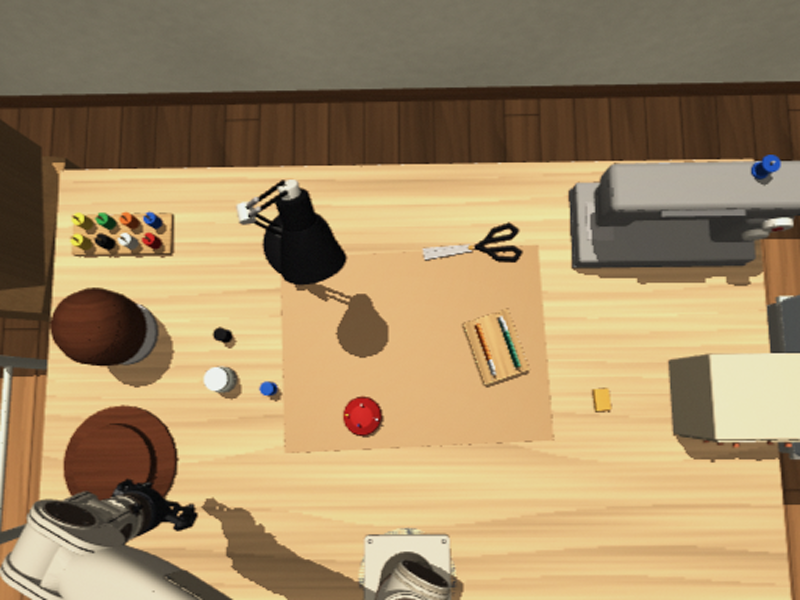

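The scene view shows the rack at about (330,410), with orange in the slot away from the camera and green in the nearer one. In the top view the rack is at (495,347) with orange in its left slot, the lamp shade at (310,250), its shadow at (362,325) and the pincushion at (362,416).

Run:
```python
from h import *
T=np.load('top0.npz')['p'];S=np.load('scene0.npz')['p']
a=cv2.resize(T[190:254,285:349,::-1],(400,400),interpolation=cv2.INTER_CUBIC)
b=cv2.resize(S[235:290,180:240,::-1],(400,367),interpolation=cv2.INTER_CUBIC); b=cv2.copyMakeBorder(b,0,33,0,0,cv2.BORDER_CONSTANT)
cv2.imwrite('pics/c1.png',np.hstack([a,b]))
a=cv2.resize(T[110:190,145:225,::-1],(400,400),interpolation=cv2.INTER_CUBIC)
b=cv2.resize(S[110:235,270:360,::-1],(400,556),interpolation=cv2.INTER_CUBIC)
a=cv2.copyMakeBorder(a,0,156,0,0,cv2.BORDER_CONSTANT)
cv2.imwrite('pics/c2.png',np.hstack([a,b]))
```

```text
(no output)
```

View pics/c1.png

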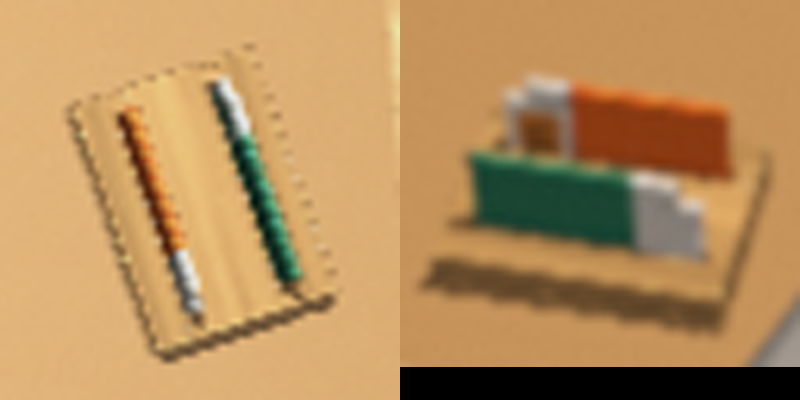

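View pics/c2.png

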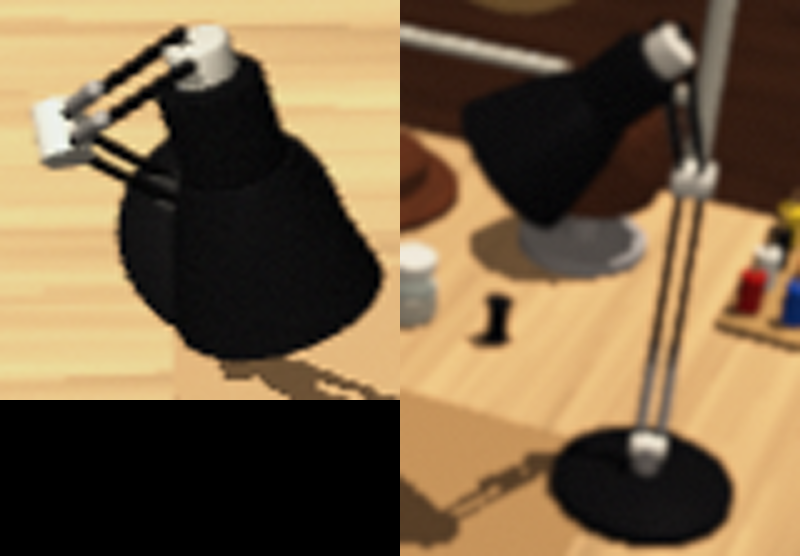

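Run:
```python
from h import *
from scipy.optimize import least_squares
t=lambda a,b,z:atz('top',285+a/6.25-.5+.08,190+b/6.25-.42,z)
s=lambda a,b,z:atz('scene',180+a/6.667-.42,235+b/6.667-.42,z)
C=[t(70,108,.026),t(160,352,.026),t(332,298,.026),t(250,47,.026)]
print('rack',np.mean(C,0),[np.linalg.norm(C[i]-C[i-1]) for i in range(4)])
for q in (C[0]-C[1],C[3]-C[2],C[1]-C[2],C[0]-C[3]): print(np.degrees(np.arctan2(q[1],q[0])))
print('t ends',t(128,108,.073),t(185,255,.073),t(197,318,.061))
print('s',s(730,108,.073),s(572,85,.073),s(528,78,.073),s(505,92,.061))
# orange pixels by depth
for n in('scene','top'):
    z=np.load(n+'0.npz');p=z['p'].astype(int);d=z['d']
    v,u=np.mgrid[:384,:512]
    box=(u>260)&(u<295)&(v>240)&(v<275) if n=='scene' else (u>298)&(u<325)&(v>200)&(v<245)
    m=box&(p[...,0]-p[...,2]>90)&(p[...,0]-p[...,1]>75)&(d>0)
    W=np.array([world(n,a,b,d[b,a]) for b,a in zip(*np.where(m))]); 
    c=W.mean(0);_,S,V=np.linalg.svd(W[:,:2]-c[:2],full_matrices=False);print(n,len(W),c,np.degrees(np.arctan2(V[0][1],V[0][0])),S/np.sqrt(len(W)),W.min(0),W.max(0))
# lamp
P=[]
for n in('scene','top'):
    z=np.load(n+'0.npz');p=z['p'].astype(int);d=z['d']
    v,u=np.mgrid[:384,:512]
    box=(u>282)&(u<420)&(v>112)&(v<162) if n=='scene' else (u>165)&(u<225)&(v>112)&(v<185)
    m=box&(p.sum(-1)<110)&(d>0)
    W=np.array([world(n,a,b,d[b,a]) for b,a in zip(*np.where(m))]); W=W[(W[:,2]>.28)]; print(n,len(W),W.min(0),W.max(0)); P.append(W)
np.savez('lamp.npz',*P)
def model(x,W):
    c,sn=np.cos(x[2]),np.sin(x[2]); L=(W-[x[0],x[1],0])@np.array([[c,-sn,0],[sn,c,0],[0,0,1.]])
    q=L-[.1273,0,.3473]; a=np.array([1,0,1])/2**.5; sx=q@a; r=np.linalg.norm(q-sx[:,None]*a,axis=1)
    return sx,r
def res(x,W):
    sx,r=model(x,W); return np.r_[r-np.interp(sx,[0,.03,.06,.09,.12,.15],np.r_[.062,x[3:]])]+0
for W in (P[0],P[1],np.vstack(P)):
    k=least_squares(res,[.6,.08,.3,.055,.05,.04,.03,.025],args=(W,),loss='soft_l1',f_scale=.003)
    sx,r=model(k.x,W); print(k.x.round(4),np.median(abs(k.fun)),np.percentile(sx,[0,2,98,100]))
    x=k.x; L=lambda a:np.array([x[0]+a[0]*np.cos(x[2])-a[1]*np.sin(x[2]),x[1]+a[0]*np.sin(x[2])+a[1]*np.cos(x[2]),a[2]])
    print(' foot',proj('scene',L([.27,.06,.028])),'vs 414,219; elbow',proj('scene',L([.27,.11,.3])),'426,150',proj('top',L([.27,.11,.3])),'157,136')
```

```text
rack [ 0.51703599 -0.21057212  0.026     ] [np.float64(0.11052028836454962), np.float64(0.1489664873736671), np.float64(0.10338725983716461), np.float64(0.15157841889658974)]
18.885758570904965
16.16427681556447
106.7215122883845
108.12709878132662
t ends [ 0.56571385 -0.16413085  0.073     ] [ 0.4831471  -0.19365158  0.073     ] [ 0.44859965 -0.20083206  0.061     ]
s [ 0.74279283 -0.06116099  0.073     ] [ 0.66429854 -0.08605288  0.073     ] [ 0.64193513 -0.0926796   0.073     ] [ 0.63068154 -0.09652317  0.061     ]<stdin>:17: RuntimeWarning: Mean of empty slice.
  ret = ret.dtype.type(ret / rcount)
Traceback (most recent call last):
IndexError: too many indices for array: array is 1-dimensional, but 2 were indexed
```

The scene crops sit in the right panel, so their coordinates need 400 px subtracted. Rerunning with that fixed.

```bash
cat > m.py <<'E'
from h import *
from scipy.optimize import least_squares
s=lambda a,b,z:atz('scene',180+(a-400)/6.667-.42,235+b/6.667-.42,z)
print('s',s(730,108,.073),s(572,85,.073),s(528,78,.073),s(505,92,.061))
for n in('scene','top'):
    z=np.load(n+'0.npz');p=z['p'].astype(int);d=z['d']
    v,u=np.mgrid[:384,:512]
    box=(u>200)&(u<235)&(v>240)&(v<265) if n=='scene' else (u>298)&(u<325)&(v>200)&(v<245)
    m=box&(p[...,0]-p[...,2]>90)&(p[...,0]-p[...,1]>70)&(d>0)
    W=np.array([world(n,a,b,d[b,a]) for b,a in zip(*np.where(m))]); 
    c=W.mean(0);_,S,V=np.linalg.svd(W[:,:2]-c[:2],full_matrices=False);print(n,len(W),c,np.degrees(np.arctan2(V[0][1],V[0][0])),S/np.sqrt(len(W)),W.min(0),W.max(0))
P=[]
for n in('scene','top'):
    z=np.load(n+'0.npz');p=z['p'].astype(int);d=z['d']
    v,u=np.mgrid[:384,:512]
    box=(u>282)&(u<335)&(v>112)&(v<162) if n=='scene' else (u>165)&(u<225)&(v>112)&(v<185)
    m=box&(p.sum(-1)<110)&(d>0)
    W=np.array([world(n,a,b,d[b,a]) for b,a in zip(*np.where(m))]); W=W[(W[:,2]>.28)]; print(n,len(W),W.min(0),W.max(0)); P.append(W)
def model(x,W):
    c,sn=np.cos(x[2]),np.sin(x[2]); L=(W-[x[0],x[1],0])@np.array([[c,-sn,0],[sn,c,0],[0,0,1.]])
    q=L-[.1273,0,.3473]; a=np.array([1,0,1])/2**.5; sx=q@a; r=np.linalg.norm(q-sx[:,None]*a,axis=1)
    return sx,r
def res(x,W):
    sx,r=model(x,W); return r-np.interp(sx,[0,.03,.06,.09,.12,.15],np.r_[.062,x[3:]])
for W in (P[0],P[1],np.vstack(P)):
    k=least_squares(res,[.5,.08,.3,.055,.05,.04,.03,.025],args=(W,),loss='soft_l1',f_scale=.003)
    sx,r=model(k.x,W); print(k.x.round(4),np.median(abs(k.fun)),np.percentile(sx,[0,2,98,100]))
    x=k.x; L=lambda a:np.array([x[0]+a[0]*np.cos(x[2])-a[1]*np.sin(x[2]),x[1]+a[0]*np.sin(x[2])+a[1]*np.cos(x[2]),a[2]])
    print(' foot',proj('scene',L([.27,.06,.028])),'vs 324,219; elbow',proj('scene',L([.27,.11,.3])),'336,150',proj('top',L([.27,.11,.3])),'157,136')
E
python3 m.py
```

```text
s [ 0.56384432 -0.16265613  0.073     ] [ 0.48373188 -0.18853225  0.073     ] [ 0.46085773 -0.19546944  0.073     ] [ 0.44836897 -0.19997283  0.061     ]
scene 243 [ 0.52265612 -0.17572445  0.05048925] -14.418359628953002 [0.02635833 0.01908401] [ 0.43843197 -0.195494   -0.00124213] [ 0.56557821 -0.10002415  0.07557754]
top 27 [ 0.52676602 -0.17847728  0.06984069] -162.58354092907953 [0.02184577 0.00112677] [ 0.48798466 -0.19026473  0.05871777] [ 0.56530231 -0.16751255  0.07775598]
scene 1120 [0.60414701 0.10061437 0.32147323] [0.76190449 0.27852539 0.47954246]Traceback (most recent call last):
  File "m.py", line 18, in <module>
    W=np.array([world(n,a,b,d[b,a]) for b,a in zip(*np.where(m))]); W=W[(W[:,2]>.28)]; print(n,len(W),W.min(0),W.max(0)); P.append(W)
                ~~~~~^^^^^^^^^^^^^^
  File "h.py", line 8, in world
    f,cx,cy,Rm,t=cal(n); p=np.array([(u-cx)/f*d,(v-cy)/f*d,d]); return Rm.T@(p-t)
                 ~~~^^^
  File "h.py", line 5, in cal
    c=get_calibration(n); f=192/np.tan(np.radians(c['fov_y'])/2)
ValueError: time passes only in moves, steps and waits
```

```bash
sed -i 's/^def cal/import functools\n@functools.cache\ndef cal/' h.py; python3 m.py
```

```text
s [ 0.56384432 -0.16265613  0.073     ] [ 0.48373188 -0.18853225  0.073     ] [ 0.46085773 -0.19546944  0.073     ] [ 0.44836897 -0.19997283  0.061     ]
scene 243 [ 0.52265612 -0.17572445  0.05048925] -14.418359628953002 [0.02635833 0.01908401] [ 0.43843197 -0.195494   -0.00124213] [ 0.56557821 -0.10002415  0.07557754]
top 27 [ 0.52676602 -0.17847728  0.06984069] -162.58354092907953 [0.02184577 0.00112677] [ 0.48798466 -0.19026473  0.05871777] [ 0.56530231 -0.16751255  0.07775598]
scene 1120 [0.60414701 0.10061437 0.32147323] [0.76190449 0.27852539 0.47954246]
top 1757 [0.60414683 0.10184724 0.35641661] [0.76463598 0.25327863 0.47889799]
[0.5437 0.0953 0.5727 0.0591 0.0545 0.0509 0.0611 0.04  ] 0.0022501034682911487 [-0.01418027 -0.00914835  0.1299358   0.16895339]
 foot [[320.36226757 207.53138293]] vs 324,219; elbow [[326.13484014 144.40922319]] 336,150 [[145.6144549  152.21808229]] 157,136
[0.5278 0.1293 0.2466 0.054  0.0453 0.0313 0.0331 0.0248] 0.0013376798553211347 [-0.00252935  0.00108625  0.14102071  0.17264445]
 foot [[325.76579522 215.03132508]] vs 324,219; elbow [[336.49382019 150.73632079]] 336,150 [[156.64442273 135.40195819]] 157,136
[0.525  0.1293 0.2449 0.0527 0.0447 0.0309 0.0308 0.0257] 0.0013968216954601334 [-0.00062556  0.00345557  0.14228002  0.17533023]
 foot [[325.1272663 214.8957914]] vs 324,219; elbow [[335.81749577 150.62608347]] 336,150 [[156.76213011 136.20673946]] 157,136
```

```bash
cat >> h.py <<'E'
yr=np.radians(17.5); XT=-np.array([np.cos(yr),np.sin(yr),0]); YT=np.array([np.sin(yr),-np.cos(yr),0]); T0=np.array([.507,-.182,.008])
RT=np.c_[XT,YT,[0,0,1]]
A=np.diag([-1,1,-1.]) # tool axes in template: y=y, z=-z, x=y x z
LP=np.array([.525,.129,.22]); LY=.245
h=np.array([np.cos(LY),np.sin(LY),0]);k=np.array([0,0,1.])
RG=np.c_[np.cross(h,k),(h+k)/2**.5,(k-h)/2**.5]
def plan(pos,Rm,n):
    o=bot.get_obs(); p=o['eef_pos'];r=R.from_quat(o['tool_rot']); q=R.from_matrix(Rm)
    w=(r.inv()*q).as_rotvec()/n; d=(np.array(pos)-p)/n
    print('at',p.round(4),'dist',(d*n).round(4),'deg',np.degrees(w*n).round(1),'turn frac',(w/np.pi).round(4))
    for i in range(n): print((( (r*R.from_rotvec(w*i)).inv().apply(d))/.2).round(4).tolist(),(w/np.pi).round(4).tolist())
E
python3 - <<'E'
from h import *
plan(T0+RT@[-.018,0,.045]+[0,0,.11],RT@A,32)
E
```

```text
at [0.2158 0.4504 0.2475] dist [ 0.3084 -0.627  -0.0845] deg [-1.000e-01  1.000e-01  1.369e+02] turn frac [-0.      0.      0.0238]
[-0.0858, -0.0675, 0.0133] [-0.0, 0.0, 0.0238]
[-0.0906, -0.0609, 0.0133] [-0.0, 0.0, 0.0238]
[-0.0949, -0.054, 0.0133] [-0.0, 0.0, 0.0238]
[-0.0986, -0.0468, 0.0133] [-0.0, 0.0, 0.0238]
[-0.1019, -0.0393, 0.0133] [-0.0, 0.0, 0.0238]
[-0.1045, -0.0316, 0.0133] [-0.0, 0.0, 0.0238]
[-0.1066, -0.0237, 0.0133] [-0.0, 0.0, 0.0238]
[-0.108, -0.0157, 0.0133] [-0.0, 0.0, 0.0238]
[-0.1089, -0.0076, 0.0133] [-0.0, 0.0, 0.0238]
[-0.1092, 0.0006, 0.0133] [-0.0, 0.0, 0.0238]
[-0.1088, 0.0087, 0.0132] [-0.0, 0.0, 0.0238]
[-0.1079, 0.0168, 0.0132] [-0.0, 0.0, 0.0238]
[-0.1063, 0.0248, 0.0132] [-0.0, 0.0, 0.0238]
[-0.1042, 0.0327, 0.0132] [-0.0, 0.0, 0.0238]
[-0.1014, 0.0403, 0.0132] [-0.0, 0.0, 0.0238]
[-0.0982, 0.0478, 0.0132] [-0.0, 0.0, 0.0238]
[-0.0943, 0.055, 0.0132] [-0.0, 0.0, 0.0238]
[-0.09, 0.0619, 0.0132] [-0.0, 0.0, 0.0238]
[-0.0851, 0.0684, 0.0132] [-0.0, 0.0, 0.0238]
[-0.0797, 0.0746, 0.0132] [-0.0, 0.0, 0.0238]
[-0.074, 0.0803, 0.0132] [-0.0, 0.0, 0.0238]
[-0.0678, 0.0856, 0.0132] [-0.0, 0.0, 0.0238]
[-0.0612, 0.0904, 0.0132] [-0.0, 0.0, 0.0238]
[-0.0543, 0.0947, 0.0132] [-0.0, 0.0, 0.0238]
[-0.0471, 0.0985, 0.0132] [-0.0, 0.0, 0.0238]
[-0.0396, 0.1018, 0.0132] [-0.0, 0.0, 0.0238]
[-0.0319, 0.1044, 0.0132] [-0.0, 0.0, 0.0238]
[-0.024, 0.1065, 0.0132] [-0.0, 0.0, 0.0238]
[-0.016, 0.108, 0.0132] [-0.0, 0.0, 0.0238]
[-0.0079, 0.1089, 0.0132] [-0.0, 0.0, 0.0238]
[0.0003, 0.1092, 0.0132] [-0.0, 0.0, 0.0238]
[0.0084, 0.1089, 0.0132] [-0.0, 0.0, 0.0238]
```

>>> {"api": "apply_moves", "payload": {
  "steps": [
    [[-0.086, -0.068, 0.013], [0, 0, 0.0238], 0.4],
    [[-0.091, -0.061, 0.013], [0, 0, 0.0238], 0.4],
    [[-0.095, -0.054, 0.013], [0, 0, 0.0238], 0.4],
    [[-0.099, -0.047, 0.013], [0, 0, 0.0238], 0.4],
    [[-0.102, -0.039, 0.013], [0, 0, 0.0238], 0.4],
    [[-0.105, -0.032, 0.013], [0, 0, 0.0238], 0.4],
    [[-0.107, -0.024, 0.013], [0, 0, 0.0238], 0.4],
    [[-0.108, -0.016, 0.013], [0, 0, 0.0238], 0.4]
  ]
}}

```text
clock: 0.77
eef_pos: [0.2933, 0.2924, 0.227]
tool_rot: [0.501, 0.866, -0.0, -0.0]
ft_force: [-0.4, 0.2, 0.4]
grip_width: 0.0343
grasp_force: 0.0
```

>>> {"api": "apply_moves", "payload": {
  "steps": [
    [[-0.109, -0.008, 0.013], [0, 0, 0.0238], 0.4],
    [[-0.109, 0.001, 0.013], [0, 0, 0.0238], 0.4],
    [[-0.109, 0.009, 0.013], [0, 0, 0.0238], 0.4],
    [[-0.108, 0.017, 0.013], [0, 0, 0.0238], 0.4],
    [[-0.106, 0.025, 0.013], [0, 0, 0.0238], 0.4],
    [[-0.104, 0.033, 0.013], [0, 0, 0.0238], 0.4],
    [[-0.101, 0.04, 0.013], [0, 0, 0.0238], 0.4],
    [[-0.098, 0.048, 0.013], [0, 0, 0.0238], 0.4]
  ]
}}

```text
clock: 1.43
eef_pos: [0.3703, 0.1359, 0.2063]
tool_rot: [0.733, 0.68, -0.0, -0.0]
ft_force: [-0.4, 0.7, 0.8]
grip_width: 0.0338
grasp_force: 0.0
```

>>> {"api": "apply_moves", "payload": {
  "steps": [
    [[-0.094, 0.055, 0.013], [0, 0, 0.0238], 0.4],
    [[-0.09, 0.062, 0.013], [0, 0, 0.0238], 0.4],
    [[-0.085, 0.068, 0.013], [0, 0, 0.0238], 0.4],
    [[-0.08, 0.075, 0.013], [0, 0, 0.0238], 0.4],
    [[-0.074, 0.08, 0.013], [0, 0, 0.0238], 0.4],
    [[-0.068, 0.086, 0.013], [0, 0, 0.0238], 0.4],
    [[-0.061, 0.09, 0.013], [0, 0, 0.0238], 0.4],
    [[-0.054, 0.095, 0.013], [0, 0, 0.0238], 0.4]
  ]
}}

```text
clock: 2.1
eef_pos: [0.4471, -0.0209, 0.1854]
tool_rot: [0.901, 0.433, -0.0, -0.0]
ft_force: [0.8, 0.3, 0.2]
grip_width: 0.0342
grasp_force: 0.0
```

>>> {"api": "apply_moves", "payload": {
  "steps": [
    [[-0.047, 0.099, 0.013], [0, 0, 0.0238], 0.4],
    [[-0.04, 0.102, 0.013], [0, 0, 0.0238], 0.4],
    [[-0.032, 0.104, 0.013], [0, 0, 0.0238], 0.4],
    [[-0.024, 0.106, 0.013], [0, 0, 0.0238], 0.4],
    [[-0.016, 0.108, 0.013], [0, 0, 0.0238], 0.4],
    [[-0.008, 0.109, 0.013], [0, 0, 0.0238], 0.4],
    [[0, 0.109, 0.013], [0, 0, 0.0238], 0.4],
    [[0.008, 0.109, 0.013], [0, 0, 0.0238], 0.4]
  ]
}}

```text
clock: 2.77
eef_pos: [0.5235, -0.1778, 0.1644]
tool_rot: [0.989, 0.149, -0.001, -0.0]
ft_force: [0.0, 0.5, 0.3]
grip_width: 0.0343
grasp_force: 0.0
```

>>> {"api": "apply_moves", "payload": {
  "steps": [
    [[0, 0, 0.05], [0, 0, 0], 0.4],
    [[0, 0, 0.05], [0, 0, 0], 0.4],
    [[0, 0, 0.05], [0, 0, 0], 0.4],
    [[0, 0, 0.05], [0, 0, 0], 0.4],
    [[0, 0, 0.05], [0, 0, 0], 0.4],
    [[0, 0, 0.03], [0, 0, 0], 0.4],
    [[0, 0, 0], [0, 0, 0], 0.4],
    [[0, 0, 0], [0, 0, 0], 0.4]
  ]
}}

```text
clock: 3.43
eef_pos: [0.5233, -0.1764, 0.1088]
tool_rot: [0.989, 0.151, -0.0, -0.0]
ft_force: [-0.1, -0.2, 0.1]
grip_width: 0.0343
grasp_force: 0.0
```

Run:
```python
from h import *
L=[]
o=bot.get_obs(); p=o['eef_pos']; Rm=R.from_quat(o['tool_rot']).as_matrix(); print(p)
for n,(v,u) in {'top':(190,285),'scene':(220,180)}.items():
    im=camera(n)[0][v:v+64,u:u+64,::-1]; im=cv2.resize(im,(400,400),interpolation=cv2.INTER_CUBIC)
    q=(proj(n,[p,p+Rm@[0,0,.017]])-[u,v]+.5)*6.25; print(n,q)
    for a in q: cv2.circle(im,(int(a[0]),int(a[1])),3,(255,0,255),-1)
    L.append(im)
cv2.imwrite('pics/c3.png',np.hstack(L))
```

```text
[ 0.52326457 -0.17638651  0.10876956]
top [[159.6552455  178.25265697]
 [156.17153939 180.96941481]]
scene [[231.18354623 136.53504648]
 [232.43096183 159.85643852]]
```

View pics/c3.png

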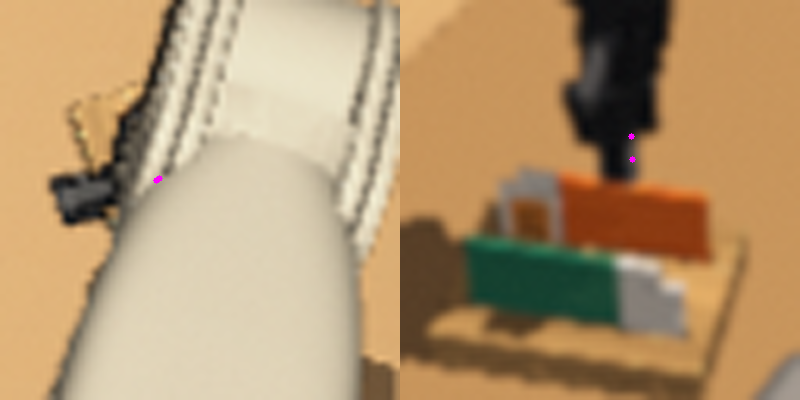

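The gripper is above the orange part, with the fingers at about (620,170) against the clear/frosted boundary at 560, so it is well clear of the frosted end. Descending.

>>> {"api": "apply_moves", "payload": {
  "steps": [
    [[0, 0, 0.04], [0, 0, 0], 0.4],
    [[0, 0, 0.04], [0, 0, 0], 0.4],
    [[0, 0, 0.04], [0, 0, 0], 0.4],
    [[0, 0, 0.04], [0, 0, 0], 0.4],
    [[0, 0, 0.04], [0, 0, 0], 0.4],
    [[0, 0, 0.04], [0, 0, 0], 0.4],
    [[0, 0, 0.04], [0, 0, 0], 0.4],
    [[0, 0, 0.009], [0, 0, 0], 0.4]
  ]
}}

```text
clock: 4.2
eef_pos: [0.5225, -0.1765, 0.0494]
tool_rot: [0.989, 0.15, -0.001, -0.001]
ft_force: [-0.3, 0.0, 0.4]
grip_width: 0.0342
grasp_force: 0.0
```

>>> {"api": "apply_moves", "payload": {
  "steps": [
    [[0, 0, 0], [0, 0, 0], 0.4],
    [[0, 0, 0], [0, 0, 0], 0.3],
    [[0, 0, 0], [0, 0, 0], 0.25],
    [[0, 0, 0], [0, 0, 0], 0.2],
    [[0, 0, 0], [0, 0, 0], 0.16],
    [[0, 0, 0], [0, 0, 0], 0.16],
    [[0, 0, 0], [0, 0, 0], 0.16],
    [[0, 0, 0], [0, 0, 0], 0.16]
  ]
}}

```text
clock: 4.87
eef_pos: [0.5237, -0.1769, 0.0515]
tool_rot: [0.989, 0.151, 0.0, 0.0]
ft_force: [-0.6, 0.3, 0.2]
grip_width: 0.0137
grasp_force: 0.0
```

Run:
```python
from h import *
o=bot.get_obs();print(o)
im=camera('scene')[0][225:285,180:240,::-1]
cv2.imwrite('pics/c4.png',cv2.resize(im,(600,600),interpolation=cv2.INTER_CUBIC))
```

```text
{'clock': 4.8667, 'joint_pos': array([-3.25787805e-01,  5.03995595e-01, -1.54837247e-01,  9.11643265e-01,
        8.39624458e-06,  2.51361246e+00]), 'joint_vel': array([ 0.00122118,  0.00167298, -0.0011466 , -0.00175239,  0.00073984,
       -0.00013009]), 'tau': array([ 1.24752733e-03, -4.50168514e+01,  2.07913417e+01, -2.51413003e-03,
        1.35273999e-04,  1.13533353e-06]), 'eef_pos': array([ 0.52365949, -0.17690285,  0.05147586]), 'tool_rot': array([9.88606658e-01, 1.50521925e-01, 1.44173657e-04, 6.97629560e-05]), 'ft_force': array([-0.62717038,  0.25808114,  0.19641722]), 'ft_torque': array([-0.0200037 ,  0.02002954, -0.05141049]), 'grasp_force': 0.0, 'grip_width': 0.013701893472284244}
```

View pics/c4.png

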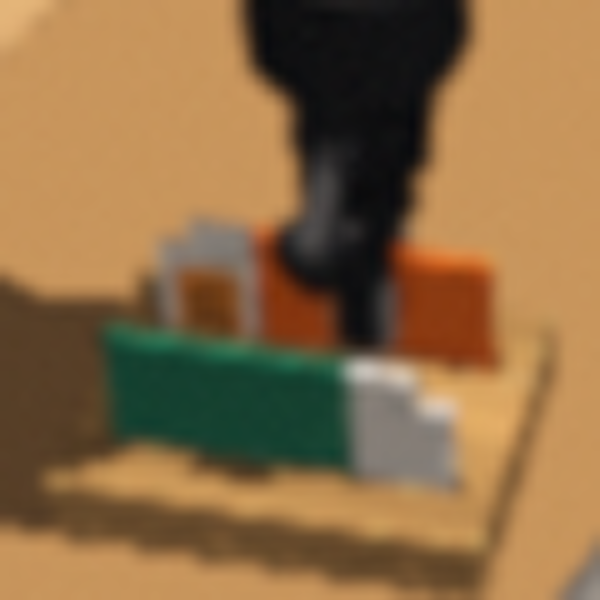

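Fingers straddle the clear part: pad at about (362,300), frosted boundary at x≈252, free end at 495. Closing and lifting.

>>> {"api": "apply_moves", "payload": {
  "steps": [
    [[0, 0, 0], [0, 0, 0], 0.1],
    [[0, 0, 0], [0, 0, 0], 0.05],
    [[0, 0, 0], [0, 0, 0], 0],
    [[0, 0, 0], [0, 0, 0], 0],
    [[0, 0, 0], [0, 0, 0], 0],
    [[0, 0, 0], [0, 0, 0], 0],
    [[0, 0, 0], [0, 0, 0], 0],
    [[0, 0, 0], [0, 0, 0], 0]
  ]
}}

```text
clock: 5.58
eef_pos: [0.5238, -0.1774, 0.0514]
tool_rot: [0.989, 0.15, 0.0, 0.001]
ft_force: [0.8, -4.5, -0.6]
grip_width: 0.004
grasp_force: 59.5
```

>>> {"api": "apply_moves", "payload": {
  "steps": [
    [[0, 0, -0.01], [0, 0, 0], 0],
    [[0, 0, -0.02], [0, 0, 0], 0],
    [[0, 0, -0.03], [0, 0, 0], 0],
    [[0, 0, -0.04], [0, 0, 0], 0],
    [[0, 0, -0.05], [0, 0, 0], 0],
    [[0, 0, -0.05], [0, 0, 0], 0],
    [[0, 0, -0.05], [0, 0, 0], 0],
    [[0, 0, -0.05], [0, 0, 0], 0]
  ]
}}

```text
clock: 6.25
eef_pos: [0.5235, -0.1763, 0.1124]
tool_rot: [0.989, 0.151, 0.0, -0.0]
ft_force: [-0.4, 0.2, -1.3]
grip_width: 0.0043
grasp_force: 59.5
```

>>> {"api": "apply_moves", "payload": {
  "steps": [
    [[0, 0, -0.07], [0, 0, 0], 0],
    [[0, 0, -0.07], [0, 0, 0], 0],
    [[0, 0, -0.07], [0, 0, 0], 0],
    [[0, 0, -0.07], [0, 0, 0], 0],
    [[0, 0, -0.06], [0, 0, 0], 0],
    [[0, 0, -0.04], [0, 0, 0], 0],
    [[0, 0, 0], [0, 0, 0], 0],
    [[0, 0, 0], [0, 0, 0], 0]
  ]
}}

```text
clock: 6.92
eef_pos: [0.5237, -0.1767, 0.1878]
tool_rot: [0.989, 0.151, 0.0, 0.0]
ft_force: [-0.2, 0.2, -0.2]
grip_width: 0.0041
grasp_force: 59.5
```

Run:
```python
from h import *
o=bot.get_obs();print(o['joint_pos'].round(2))
p=o['eef_pos'];Rm=R.from_quat(o['tool_rot']).as_matrix()
print('predicted tcp in tmpl',RT.T@(p-T0))
im,d=camera('scene');np.savez('scene1.npz',p=im,d=d)
q=proj('scene',p)[0];print(p,q); u,v=int(q[0])-35,int(q[1])-35
print(u,v)
cv2.imwrite('pics/c5.png',cv2.resize(im[v:v+75,u:u+75,::-1],(600,600),interpolation=cv2.INTER_CUBIC))
# predict template points if TCP sits at (-.015,0,.043) of template
RTn=Rm@A.T
for nm,x in dict(label=(.042,.0028,.029),farTop=(-.06,.0025,.065),farBot=(-.06,.0025,0),bndT=(.025,.0025,.065),bndB=(.025,.0025,0),frB=(.06,.0025,0)).items():
    print(nm,(proj('scene',p+RTn@(np.array(x)-[-.015,0,.043]))[0]-[u,v]+.5)*8)
plan(LP+RG@(np.array([-.015,0,.043])-[.042,.0028,.029]),RG@A,40)
```

```text
[-0.33  0.38  0.03  1.23  0.    2.51]
predicted tcp in tmpl [-1.75388422e-02  1.88638008e-05  1.79794855e-01]
[ 0.52373276 -0.17674396  0.18779485] [215.5634627  223.26668411]
180 188
label [154.49937638 298.0510741 ]
farTop [393.2706243  262.38351624]
farBot [396.69155348 385.94324681]
bndT [188.82218428 234.12458051]
bndB [198.64227154 357.14680246]
frB [118.41633625 345.48191957]
at [ 0.5233 -0.1767  0.187 ] dist [-0.0236  0.3581  0.0409] deg [-35.9  33.9 -81.9] turn frac [-0.005   0.0047 -0.0114]
[0.0105, -0.0436, -0.0051] [-0.005, 0.0047, -0.0114]
[0.0121, -0.0431, -0.0056] [-0.005, 0.0047, -0.0114]
[0.0137, -0.0426, -0.0061] [-0.005, 0.0047, -0.0114]
[0.0153, -0.042, -0.0065] [-0.005, 0.0047, -0.0114]
[0.0169, -0.0413, -0.007] [-0.005, 0.0047, -0.0114]
[0.0185, -0.0405, -0.0073] [-0.005, 0.0047, -0.0114]
[0.02, -0.0397, -0.0077] [-0.005, 0.0047, -0.0114]
[0.0216, -0.0389, -0.008] [-0.005, 0.0047, -0.0114]
[0.0231, -0.0379, -0.0083] [-0.005, 0.0047, -0.0114]
[0.0245, -0.0369, -0.0085] [-0.005, 0.0047, -0.0114]
[0.0259, -0.0359, -0.0087] [-0.005, 0.0047, -0.0114]
[0.0273, -0.0348
[... 799 characters left out ...]
[-0.005, 0.0047, -0.0114]
[0.0431, -0.0119, -0.0063] [-0.005, 0.0047, -0.0114]
[0.0436, -0.0103, -0.0058] [-0.005, 0.0047, -0.0114]
[0.044, -0.0086, -0.0053] [-0.005, 0.0047, -0.0114]
[0.0443, -0.007, -0.0048] [-0.005, 0.0047, -0.0114]
[0.0446, -0.0053, -0.0042] [-0.005, 0.0047, -0.0114]
[0.0449, -0.0037, -0.0036] [-0.005, 0.0047, -0.0114]
[0.045, -0.002, -0.003] [-0.005, 0.0047, -0.0114]
[0.0451, -0.0004, -0.0024] [-0.005, 0.0047, -0.0114]
[0.0451, 0.0013, -0.0017] [-0.005, 0.0047, -0.0114]
[0.045, 0.0029, -0.001] [-0.005, 0.0047, -0.0114]
[0.0449, 0.0045, -0.0003] [-0.005, 0.0047, -0.0114]
[0.0447, 0.0061, 0.0005] [-0.005, 0.0047, -0.0114]
[0.0445, 0.0077, 0.0012] [-0.005, 0.0047, -0.0114]
```

View pics/c5.png

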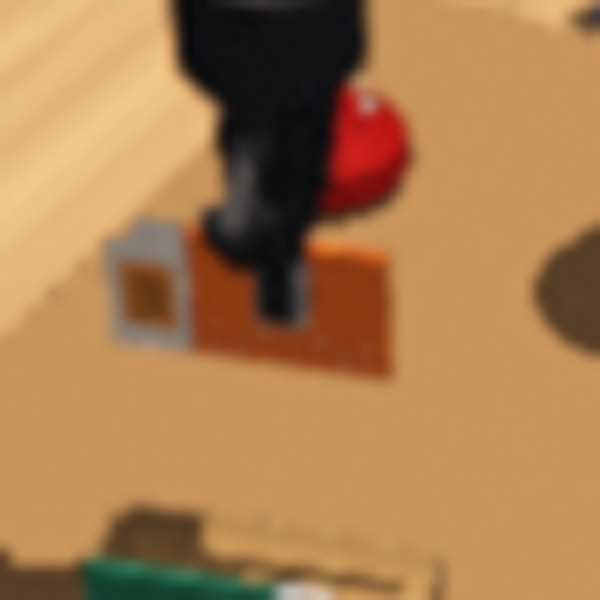

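The template hangs level in the grip. Its label is at (150,293), frosted boundary at x≈190 and free end at 390, all within about 2 mm of prediction, and green is still in the rack. Planning the carry.

```bash
cat >> h.py <<'E'
GT=np.array([-.017,0,.042])
GOAL=LP+RG@(GT-[.042,.0028,.029])
E
python3 - <<'E'
from h import *
print(GOAL);plan(GOAL,RG@A,24)
E
```

```text
[0.49985052 0.18352819 0.22721249]
at [ 0.5233 -0.1767  0.187 ] dist [-0.0234  0.3602  0.0402] deg [-35.9  33.9 -81.9] turn frac [-0.0083  0.0078 -0.0189]
[0.0177, -0.0731, -0.0084] [-0.0083, 0.0078, -0.0189]
[0.0222, -0.0717, -0.0098] [-0.0083, 0.0078, -0.0189]
[0.0267, -0.0699, -0.011] [-0.0083, 0.0078, -0.0189]
[0.0311, -0.0679, -0.0121] [-0.0083, 0.0078, -0.0189]
[0.0354, -0.0656, -0.013] [-0.0083, 0.0078, -0.0189]
[0.0395, -0.063, -0.0138] [-0.0083, 0.0078, -0.0189]
[0.0435, -0.0602, -0.0144] [-0.0083, 0.0078, -0.0189]
[0.0474, -0.0571, -0.0148] [-0.0083, 0.0078, -0.0189]
[0.0511, -0.0538, -0.015] [-0.0083, 0.0078, -0.0189]
[0.0545, -0.0502, -0.0151] [-0.0083, 0.0078, -0.0189]
[0.0578, -0.0465, -0.015] [-0.0083, 0.0078, -0.0189]
[0.0608, -0.0426, -0.0147] [-0.0083, 0.0078, -0.0189]
[0.0636, -0.0385, -0.0142] [-0.0083, 0.0078, -0.0189]
[0.0661, -0.0343, -0.0135] [-0.0083, 0.0078, -0.0189]
[0.0683, -0.0299, -0.0127] [-0.0083, 0.0078, -0.0189]
[0.0703, -0.0255, -0.0117] [-0.0083, 0.0078, -0.0189]
[0.0719, -0.021, -0.0106] [-0.0083, 0.0078, -0.0189]
[0.0733, -0.0164, -0.0093] [-0.0083, 0.0078, -0.0189]
[0.0743, -0.0118, -0.0078] [-0.0083, 0.0078, -0.0189]
[0.0751, -0.0071, -0.0062] [-0.0083, 0.0078, -0.0189]
[0.0755, -0.0025, -0.0045] [-0.0083, 0.0078, -0.0189]
[0.0756, 0.0021, -0.0026] [-0.0083, 0.0078, -0.0189]
[0.0754, 0.0066, -0.0007] [-0.0083, 0.0078, -0.0189]
[0.0748, 0.0111, 0.0014] [-0.0083, 0.0078, -0.0189]
```

>>> {"api": "apply_moves", "payload": {
  "steps": [
    [[0.018, -0.073, -0.008], [-0.0083, 0.0078, -0.0189], 0],
    [[0.022, -0.072, -0.01], [-0.0083, 0.0078, -0.0189], 0],
    [[0.027, -0.07, -0.011], [-0.0083, 0.0078, -0.0189], 0],
    [[0.031, -0.068, -0.012], [-0.0083, 0.0078, -0.0189], 0],
    [[0.035, -0.066, -0.013], [-0.0083, 0.0078, -0.0189], 0],
    [[0.04, -0.063, -0.014], [-0.0083, 0.0078, -0.0189], 0],
    [[0.044, -0.06, -0.014], [-0.0083, 0.0078, -0.0189], 0],
    [[0.047, -0.057, -0.015], [-0.0083, 0.0078, -0.0189], 0]
  ]
}}

```text
clock: 7.63
eef_pos: [0.5149, -0.0557, 0.1995]
tool_rot: [0.915, 0.378, 0.111, 0.087]
ft_force: [0.2, 0.9, -0.2]
grip_width: 0.0043
grasp_force: 59.5
```

>>> {"api": "apply_moves", "payload": {
  "steps": [
    [[0.051, -0.054, -0.015], [-0.0083, 0.0078, -0.0189], 0],
    [[0.055, -0.05, -0.015], [-0.0083, 0.0078, -0.0189], 0],
    [[0.058, -0.047, -0.015], [-0.0083, 0.0078, -0.0189], 0],
    [[0.061, -0.043, -0.015], [-0.0083, 0.0078, -0.0189], 0],
    [[0.064, -0.039, -0.014], [-0.0083, 0.0078, -0.0189], 0],
    [[0.066, -0.034, -0.014], [-0.0083, 0.0078, -0.0189], 0],
    [[0.068, -0.03, -0.013], [-0.0083, 0.0078, -0.0189], 0],
    [[0.07, -0.026, -0.012], [-0.0083, 0.0078, -0.0189], 0]
  ]
}}

```text
clock: 8.3
eef_pos: [0.5069, 0.0643, 0.2128]
tool_rot: [0.772, 0.575, 0.213, 0.168]
ft_force: [-0.2, -0.4, -0.4]
grip_width: 0.0042
grasp_force: 59.5
```

Run:
```python
from h import *
plan(GOAL,RG@A,12)
print(bot.get_obs()['joint_pos'].round(2))
```

```text
at [0.5069 0.0643 0.2128] dist [-0.0071  0.1192  0.0144] deg [-12.1  11.4 -27.2] turn frac [-0.0056  0.0053 -0.0126]
[0.0477, -0.0134, -0.0073] [-0.0056, 0.0053, -0.0126]
[0.0483, -0.0114, -0.0067] [-0.0056, 0.0053, -0.0126]
[0.0488, -0.0093, -0.0061] [-0.0056, 0.0053, -0.0126]
[0.0493, -0.0073, -0.0054] [-0.0056, 0.0053, -0.0126]
[0.0496, -0.0052, -0.0047] [-0.0056, 0.0053, -0.0126]
[0.0498, -0.0032, -0.004] [-0.0056, 0.0053, -0.0126]
[0.05, -0.0011, -0.0032] [-0.0056, 0.0053, -0.0126]
[0.05, 0.0009, -0.0024] [-0.0056, 0.0053, -0.0126]
[0.05, 0.0029, -0.0015] [-0.0056, 0.0053, -0.0126]
[0.0499, 0.0049, -0.0006] [-0.0056, 0.0053, -0.0126]
[0.0496, 0.0069, 0.0003] [-0.0056, 0.0053, -0.0126]
[0.0493, 0.0088, 0.0013] [-0.0056, 0.0053, -0.0126]
[ 0.19 -0.06 -0.59  0.51 -0.11  2.02]
```

>>> {"api": "apply_moves", "payload": {
  "steps": [
    [[0.048, -0.013, -0.007], [-0.0056, 0.0053, -0.0126], 0],
    [[0.048, -0.011, -0.007], [-0.0056, 0.0053, -0.0126], 0],
    [[0.049, -0.009, -0.006], [-0.0056, 0.0053, -0.0126], 0],
    [[0.049, -0.007, -0.005], [-0.0056, 0.0053, -0.0126], 0],
    [[0.05, -0.005, -0.005], [-0.0056, 0.0053, -0.0126], 0],
    [[0.05, -0.003, -0.004], [-0.0056, 0.0053, -0.0126], 0],
    [[0.05, -0.001, -0.003], [-0.0056, 0.0053, -0.0126], 0],
    [[0.05, 0.001, -0.002], [-0.0056, 0.0053, -0.0126], 0]
  ]
}}

```text
clock: 8.97
eef_pos: [0.5029, 0.1434, 0.2224]
tool_rot: [0.642, 0.683, 0.274, 0.214]
ft_force: [0.0, -0.3, -0.1]
grip_width: 0.004
grasp_force: 59.5
```

>>> {"api": "apply_moves", "payload": {
  "steps": [
    [[0.05, 0.003, -0.002], [-0.0056, 0.0053, -0.0126], 0],
    [[0.05, 0.005, -0.001], [-0.0056, 0.0053, -0.0126], 0],
    [[0.05, 0.007, 0], [-0.0056, 0.0053, -0.0126], 0],
    [[0.049, 0.009, 0.001], [-0.0056, 0.0053, -0.0126], 0],
    [[0, 0, 0], [0, 0, 0], 0],
    [[0, 0, 0], [0, 0, 0], 0],
    [[0, 0, 0], [0, 0, 0], 0],
    [[0, 0, 0], [0, 0, 0], 0]
  ]
}}

```text
clock: 9.63
eef_pos: [0.5016, 0.1825, 0.2288]
tool_rot: [0.57, 0.727, 0.302, 0.235]
ft_force: [-0.2, -0.5, 0.1]
grip_width: 0.0044
grasp_force: 59.5
```

```bash
cat > look.py <<'E'
import sys
from h import *
plan(GOAL,RG@A,1)
o=bot.get_obs();p=o['eef_pos'];Rn=R.from_quat(o['tool_rot']).as_matrix()@A.T
print(o['joint_pos'].round(2))
L=[]
mc=LP+.18*RG[:,1]; th=np.linspace(0,2*np.pi,40)
rim=mc+.062*(np.cos(th)[:,None]*RG[:,0]+np.sin(th)[:,None]*RG[:,2])
for n in('top','scene'):
    im,d=camera(n); q=proj(n,LP)[0]; u,v=int(q[0])-35,int(q[1])-60
    if n=='top': u,v=int(q[0])-55,int(q[1])-60
    u=max(u,0);v=max(v,0)
    c=cv2.resize(im[v:v+100,u:u+80,::-1],(400,500),interpolation=cv2.INTER_CUBIC)
    to=lambda P:(proj(n,P)-[u,v]+.5)*5
    for a in to(rim): cv2.circle(c,tuple(int(x) for x in a),1,(0,255,0),-1)
    pts=[p+Rn@(np.array(x)-GT) for x in((.042,.0028,.029),(-.06,.0025,.065),(-.06,.0025,0),(.06,.0025,0),(.06,.0025,.053))]
    print(n,u,v,to(np.array(pts)).round(0).tolist(),'spot',to(LP))
    cv2.circle(c,tuple(int(x) for x in to(LP)[0]),2,(255,0,255),-1)
    for a in to(np.array(pts)): cv2.circle(c,tuple(int(x) for x in a),1,(255,255,0),-1)
    L.append(c)
cv2.imwrite(f'pics/{sys.argv[1]}.png',np.hstack(L))
E
python3 look.py f1
```

```text
at [0.5016 0.1825 0.2288] dist [-0.0018  0.0011 -0.0015] deg [-0.   0.1 -0.2] turn frac [-0.      0.0003 -0.0012]
[0.0072, -0.0107, 0.0003] [-0.0, 0.0003, -0.0012]
[ 0.41 -0.12 -0.76  0.15 -0.12  1.69]
top 161 155 [[282.0, 302.0], [125.0, 380.0], [123.0, 314.0], [305.0, 268.0], [313.0, 319.0]] spot [[280.00961973 304.86413641]]
scene 224 112 [[181.0, 307.0], [181.0, 213.0], [234.0, 270.0], [201.0, 346.0], [154.0, 296.0]] spot [[180.18019886 307.1509095 ]]
```

View pics/f1.png

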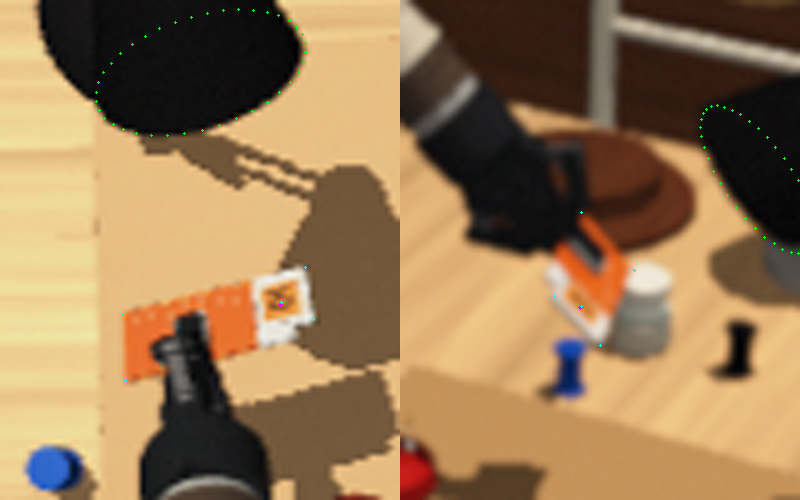

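Label shows at (282,300) in the top view against the spot at (280,305), and the computed rim circle lies on the shade's edge in both views. One small correction, then settle and hand in.

>>> {"api": "apply_moves", "payload": {
  "steps": [
    [[0.004, -0.005, 0], [0, 0, -0.0006], 0],
    [[0.003, -0.005, 0], [0, 0, -0.0006], 0],
    [[0, 0, 0], [0, 0, 0], 0],
    [[0, 0, 0], [0, 0, 0], 0],
    [[0, 0, 0], [0, 0, 0], 0],
    [[0, 0, 0], [0, 0, 0], 0],
    [[0, 0, 0], [0, 0, 0], 0],
    [[0, 0, 0], [0, 0, 0], 0]
  ]
}}

```text
clock: 10.4
eef_pos: [0.5, 0.1839, 0.2277]
tool_rot: [0.568, 0.728, 0.302, 0.236]
ft_force: [-0.2, 0.4, -0.4]
grip_width: 0.0049
grasp_force: 59.5
```

```bash
python3 - <<'E'
from h import *
plan(GOAL,RG@A,1); o=bot.get_obs(); print(o['joint_vel'].round(3),o['grasp_force'])
E
python3 look.py f2
```

```text
at [0.5    0.1839 0.2277] dist [-0.0001 -0.0004 -0.0005] deg [0.1 0.  0. ] turn frac [0.0003 0.0001 0.0002]
[-0.0016, -0.0025, 0.0009] [0.0003, 0.0001, 0.0002]
[ 0.     0.    -0.001  0.     0.001 -0.001] 59.53139841556549
at [0.5    0.1839 0.2277] dist [-0.0001 -0.0004 -0.0005] deg [0.1 0.  0. ] turn frac [0.0003 0.0001 0.0002]
[-0.0016, -0.0025, 0.0009] [0.0003, 0.0001, 0.0002]
[ 0.42 -0.12 -0.76  0.15 -0.12  1.69]
top 161 155 [[279.0, 305.0], [123.0, 383.0], [121.0, 317.0], [303.0, 270.0], [311.0, 321.0]] spot [[280.00961973 304.86413641]]
scene 224 112 [[181.0, 306.0], [180.0, 213.0], [233.0, 270.0], [200.0, 345.0], [154.0, 296.0]] spot [[180.18019886 307.1509095 ]]
```

View pics/f2.png

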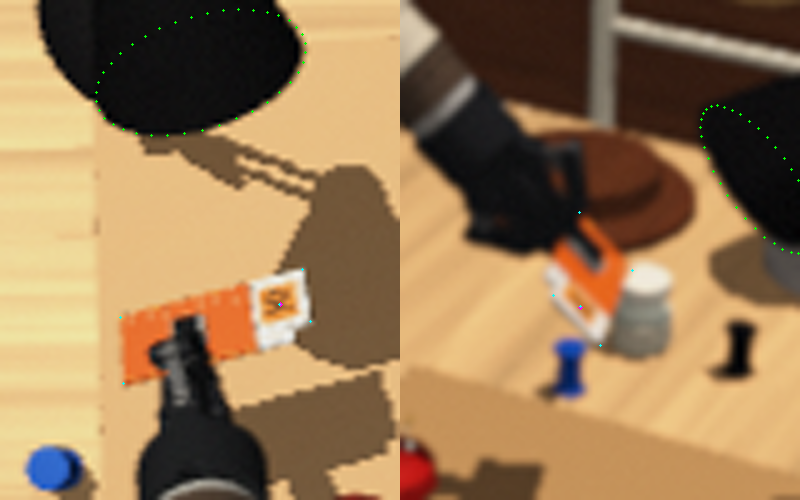

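The label sits at (279,302), on the marked spot at (280,305). The arm is still and the template is clear of everything.

```bash
python3 -c "
from workcell import bot
print(bot.job_done())"
```

```text
the job is handed in; nothing more can be done
None
```

I lifted the orange template out by its clear part and handed the job in with the arm still holding it steady, label squarely facing the lamp and about 1–2 mm from the beam spot by my measurements.

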